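Unstack the repair-bench containers into their wells

TASK

Two stacks of small containers have been left on the instrument-repair bench. Take the stacks apart and set each container upright and flat inside the empty plywood well that has its own shape and size: the oblong case in the oblong well, the large round tin in the large round well, the square box in the square well, the hexagonal box in the hexagonal well, the small round pot in the small round well. Set them down gently, and do not drop, throw or knock any of them over.

Things in the scene. Friction and masses are not known exactly. Their poses are not given: they have to be found in the camera images.
- case: Oblong black plastic mouthpiece case, 92 mm long (its x) by 50 mm wide (its y). 30 mm high. Loose. Its origin is the centre of its underside, z up. At the start it stands on the bench as the foot of a stack.
- tin: Large round metal pad tin, 68 mm in diameter. 30 mm high. Loose. Its origin is the centre of its underside, z up. At the start it stands on the bench as the foot of a stack.
- square_box: Square wooden box, 46 by 46 mm, sides along its x and y. 30 mm high. Loose. Its origin is the centre of its underside, z up. At the start it stands on either the case or the tin.
- hex_box: Hexagonal brass box, 46 mm across flats (one pair of flats faces along its x, the others 60 and 120 degrees round from it), 53 mm across corners. 30 mm high. Loose. Its origin is the centre of its underside, z up. At the start it stands on either the case or the tin, whichever the square box does not.
- pot: Small round white plastic grease pot, 30 mm in diameter. 30 mm high. Loose. Its origin is the centre of its underside, z up. At the start it stands on the square box, so that stack is three high.
- case_well: Oblong well for the case, 112 mm (its x) by 70 mm (its y) inside. A 5 mm thick plywood floor with blue lining, and round it a rim 5 mm wide that stands 6 mm above the floor (11 mm above the bench). Fixed. Its origin is the centre of its underside, on the bench, z up.
- tin_well: Large round well for the tin, 88 mm in diameter inside. A 5 mm thick plywood floor with blue lining, and round it a rim 5 mm wide that stands 6 mm above the floor (11 mm above the bench). Fixed. Its origin is the centre of its underside, on the bench, z up.
- square_well: Square well for the square box, 66 by 66 mm inside, sides along its x and y. A 5 mm thick plywood floor with blue lining, and round it a rim 5 mm wide that stands 6 mm above the floor (11 mm above the bench). Fixed. Its origin is the centre of its underside, on the bench, z up.
- hex_well: Hexagonal well for the hexagonal box, 66 mm across flats inside (flats placed as on the box). A 5 mm thick plywood floor with blue lining, and round it a rim 5 mm wide that stands 6 mm above the floor (11 mm above the bench). Fixed. Its origin is the centre of its underside, on the bench, z up.
- pot_well: Small round well for the grease pot, 50 mm in diameter inside. A 5 mm thick plywood floor with blue lining, and round it a rim 5 mm wide that stands 6 mm above the floor (11 mm above the bench). Fixed. Its origin is the centre of its underside, on the bench, z up.
Things that resemble listed ones, but are neither listed nor needed, are in the scene too. Leave any green or purple look-alike of the case alone.

How it is judged (in metres and radians):
At the end, for the whole second after the job is handed in: Each of the five containers rests upright (within 0.08 rad) on the floor of the well of its own shape, not on the rim or on another thing: its underside 2 to 7.5 mm above the well's underside (floor at 5 mm) and its centre within 15.5 mm of the well's centre, released and at rest (horizontal distance between case and case_well below 0.0155 m and z of case in the frame of case_well between 0.002 and 0.0075 m and angle between each of case, tin, square_box, hex_box, pot's own z axis and vertical below 0.08 rad and linear speed of each of case, tin, square_box, hex_box, pot below 0.02 m/s and angular speed of each of case, tin, square_box, hex_box, pot below 0.2 rad/s and contact force between each of case, tin, square_box, hex_box, pot and the fingers below 0.05 N and horizontal distance between tin and tin_well below 0.0155 m and z of tin in the frame of tin_well between 0.002 and 0.0075 m and horizontal distance between square_box and square_well below 0.0155 m and z of square_box in the frame of square_well between 0.002 and 0.0075 m and horizontal distance between hex_box and hex_well below 0.0155 m and z of hex_box in the frame of hex_well between 0.002 and 0.0075 m and horizontal distance between pot and pot_well below 0.0155 m and z of pot in the frame of pot_well between 0.002 and 0.0075 m); the robot touches nothing.
It fails at once if the case is dropped, thrown or knocked off a stack (loose from the fingers and faster than 0.8 m/s) (linear speed of case above 0.8 m/s and contact force between case and the fingers below 0.05 N).
It fails at once if the tin is dropped, thrown or knocked off a stack (loose from the fingers and faster than 0.8 m/s) (linear speed of tin above 0.8 m/s and contact force between tin and the fingers below 0.05 N).
It fails at once if the square box is dropped, thrown or knocked off a stack (loose from the fingers and faster than 0.8 m/s) (linear speed of square_box above 0.8 m/s and contact force between square_box and the fingers below 0.05 N).
It fails at once if the hex box is dropped, thrown or knocked off a stack (loose from the fingers and faster than 0.8 m/s) (linear speed of hex_box above 0.8 m/s and contact force between hex_box and the fingers below 0.05 N).
It fails at once if the pot is dropped, thrown or knocked off a stack (loose from the fingers and faster than 0.8 m/s) (linear speed of pot above 0.8 m/s and contact force between pot and the fingers below 0.05 N).
It also fails if it takes over 128 s, if anything falls off the work surface, if the arm or the gripper's body presses on something with over 40 N, if the wrist force passes 120 N, or if a joint passes its speed limit or range.

ROBOT

A 7-joint arm with a two-finger parallel gripper is mounted at the origin on the work surface. World frame = base frame: x ahead of the robot, y to its left, z up, the work surface at z = 0. Lengths are in mm, angles in rad, forces in N, time in s.
With the tool pointing down it reaches from about 400 to 875 mm from the base axis. Payload 4.4 kg.
Tool frame: the origin (TCP) lies midway between the tips of the shut fingers; the grasp point (between the pads) lies ctrl.grip_depth behind it (ctrl.grip_depth is the distance from the TCP to the grasp point, in mm); z points along the fingers, y is the line along which they close (so a half turn about z gives the same grasp; the last joint's range is limited). The gripper opens to 85 mm and grips with 20 to 120 N. Pads are 22 mm wide; open, the fingers measure 114 mm over their backs; the gripper's body (76 mm by 85 mm) begins 54 mm behind the grasp point. The pads swing forward as they close: fully open they stand 13 mm farther back than shut.
Start: joints at [-1.25, 0.628, 0.038, 1.517, -0.027, 0.996, -0.02], TCP at [245.175, 602.002, 231.313] pointing down, gripper open.
Joint ranges: [-3.06, 3.06], [-0.37, 2.12], [-1.25, 1.32], [0.18, 2.47], [-1.1, 4.24], [0.23, 1.98], [-2.94, 2.94]. Speed limits (rad/s): [2.57, 2.57, 3.14, 3.14, 3.14, 3.14, 3.14].

INTERFACE

Orientations are given as [roll, pitch, yaw] about the fixed x, y, z axes, in that order (R = Rz(yaw) Ry(pitch) Rx(roll)).
In Python, from cell import ctrl gives the robot as it stands.
- The arm moves only by the tool carry_out, never from a script. Its argument "deltas" is one flat list of numbers, 7 for each row, row after row: the turn, a rotation vector about the tool's x, y, z in degrees, then the shift along the tool's x, y, z in m, then the closure, from -1 (fully open) to 1 (shut). In form: [wx, wy, wz, dx, dy, dz, claw, wx, wy, wz, dx, dy, dz, claw, ...]. A call has 1 to 12 rows; each row shifts and turns the commanded pose from where the row before left it, along the tool's axes as they then stand; what a row does not reach is not made up. A row lasts 1/8 s, in which the tool goes at most 62.5 mm and 10.7 degrees, less where a joint would pass 70% of its speed; a pose out of reach is approached as far as the arm can. A call with a gripper value outside its range is refused whole. The fingers move at their own pace and stop on an object; the grip force is fixed at half the most. Time passes only in rows, so rows that do not move let the fingers close. It gives the time, the measured TCP pose, the force, the opening and the grip force at its end, in the units of the state.
- ctrl.read_state(): the state, without advancing time (a new reading comes with each control period).
- ctrl.get_image(name): name is "scene" or "side" or "wrist"; returns the picture (384x512x3 uint8, red, green, blue); there is no depth.
- ctrl.calibration(name): a dict with "mtx" (3x3 intrinsics, pixels), "distortion" ([k1, k2, p1, p2, k3] as OpenCV has them; the pictures are not rectified), "R" (3x3) and "t" (3): a world point X has camera coordinates R X + t. Camera axes: x right, y down, z forward; pixel columns grow to the right and rows downward; lengths in mm; the calibration is good to about 2 mm. A picture is of the moment at which its call begins: read the wrist's pose just before it. calibration takes no time and is no camera call; for the wrist camera it gives the pose at the moment of the call.
- ctrl.finish_job(): hands the job in; it is judged then, once.
The state is a dict: "clock": time; "qpos": joint angles; "qd": joint speeds; "tau": joint torques, N m; "eef_pos": TCP position; "tool_rot": TCP orientation; "force": force on the tool from outside, world axes, zero at the start; "torque": the same for the moment, N m; "width": finger opening in mm; "gripper_force": force on a finger pad.
Only numpy, scipy, OpenCV 4.12 (cv2) and the standard library are available. Lean on these libraries where they do the work, as an engineer would, in place of code of your own. Each camera call takes 0.05 s, during which the arm holds its last target. There are 200 camera calls.

## Working session

There is one attempt and no reset: what is moved stays moved. The work goes in short steps, Python scripts to look and compute and a tool call to move; the robot and the scene stay as the last step left them, time stands still between calls to the robot, and variables do not carry over. Pictures are saved under pics/ and viewed, at most 17 in all, crops included, and the job is handed in when it is done.

Besides the shell and the picture viewer there is one more tool, called after "Call:" as name(argument=value, ...), one argument or row to a line, values as JSON. carry_out: Moves the arm, as the interface text tells. Its arguments: {"type":"object","properties":{"deltas":{"type":"array"}},"required":["deltas"]}

```bash
mkdir -p pics; ls
python3 - <<'E'
from cell import ctrl
import cv2
print(ctrl.grip_depth, ctrl.read_state())
for n in("scene","side"):
    cv2.imwrite(f"pics/{n}0.png",cv2.resize(ctrl.get_image(n)[:,:,::-1],None,fx=1.56,fy=1.56,interpolation=cv2.INTER_CUBIC)); c=ctrl.calibration(n);print(n,c)
print(ctrl.calibration("wrist"))
E
```

```text
pics
18.700000000000003 {'clock': 0.0, 'qpos': array([-1.24980077,  0.62937948,  0.0384248 ,  1.51836845, -0.02700505,
        0.99628813, -0.02002895]), 'qd': array([ 0.00120922, -0.0016123 , -0.00176497,  0.00031132,  0.00096834,
       -0.00019773,  0.00031709]), 'tau': array([ 7.39382153e-05, -5.63393104e+01,  1.22633826e+00, -1.93446082e+01,
        1.11015287e-02,  1.05083728e-02, -3.82450628e-05]), 'eef_pos': array([244.92132636, 601.41528138, 230.36701374]), 'tool_rot': array([-3.13966674e+00,  1.28999242e-05,  2.75477928e+00]), 'force': array([0.21288815, 0.02575668, 0.43153167]), 'torque': array([-0.04930767,  0.05483809, -0.01050087]), 'gripper_force': 0.0, 'width': 85.54530722594689}
scene {'mtx': array([[357.16812369,   0.        , 253.18135334],
       [  0.        , 357.16812369, 190.74506854],
       [  0.        ,   0.        ,   1.        ]]), 'distortion': array([0.00292219, 0.        , 0.        , 0.        , 0.        ]), 'R': array([[ 0.79200348,  0.61043974, -0.00968568],
       [ 0.48422839, -0.63775696, -0.59898992],
       [-0.37182436,  0.46971202, -0.80069
[... 293 characters left out ...]
,  0.        ,  0.        ]), 'R': array([[ 0.79430718, -0.60735959, -0.01379962],
       [-0.46759007, -0.59669859, -0.65215821],
       [ 0.38786033,  0.52446651, -0.75795728]]), 't': array([-411.34185755,  248.74178355, 1127.60487631])}
{'mtx': array([[304.18833536,   0.        , 258.93616794],
       [  0.        , 304.18833536, 197.42086333],
       [  0.        ,   0.        ,   1.        ]]), 'distortion': array([-0.02780026,  0.        ,  0.        ,  0.        ,  0.        ]), 'R': array([[ 0.37666206,  0.92634948, -0.00152627],
       [ 0.87628422, -0.35576978,  0.32489049],
       [ 0.30041914, -0.12371137, -0.94575041]]), 't': array([-647.74862095,  -41.94529803,  381.34172385])}
```

View pics/scene0.png

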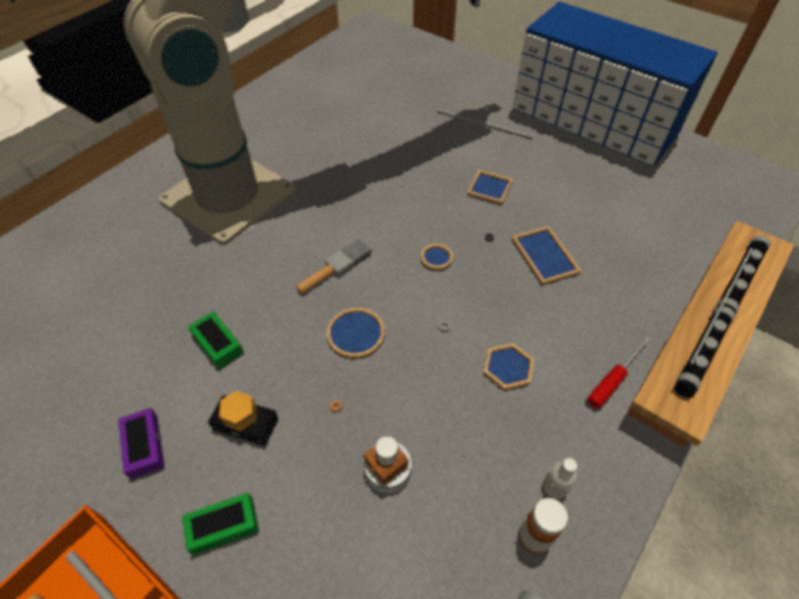

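View pics/side0.png

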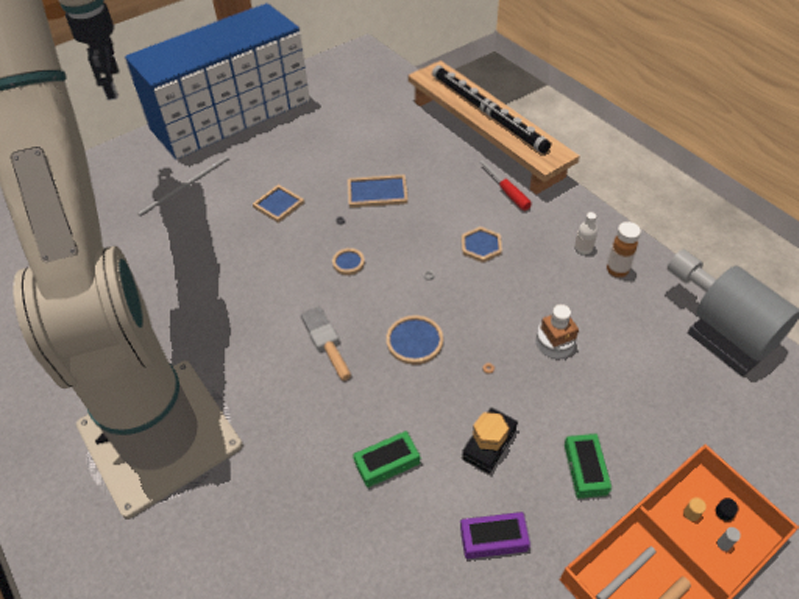

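The scene view (enlarged 1.56x) shows the tin/square/pot stack at about (388,465), the case/hex stack at (242,415), and five empty wells. From left to right they are tin (356,332), pot (436,257), square (490,186), hex (509,366) and case (546,254). The side view agrees. I'll measure both views next.

```bash
cat > h.py <<'E'
import numpy as np, cv2
from cell import ctrl
def back(px,z,c):
    "pixels -> world points on plane z"
    n=cv2.undistortPoints(np.float64(px).reshape(-1,1,2),c["mtx"],c["distortion"]).reshape(-1,2)
    d=np.c_[n,np.ones(len(n))]@c["R"]; o=-c["R"].T@c["t"]
    return (o+d*((z-o[2])/d[:,2])[:,None])[:,:2]
def blobs(im,lo,hi,amin=40):
    m=cv2.inRange(cv2.cvtColor(im,cv2.COLOR_RGB2HSV),lo,hi)
    cs,_=cv2.findContours(m,cv2.RETR_EXTERNAL,cv2.CHAIN_APPROX_NONE)
    return [k.reshape(-1,2) for k in cs if cv2.contourArea(k)>amin]
def rect(k,z,c):
    (x,y),(w,h),a=cv2.minAreaRect(back(k,z,c).astype(np.float32))
    if w<h: w,h,a=h,w,a+90
    return np.round([x,y,w,h,(a+90)%180-90],1)
E
python3 - <<'E'
from h import *
for n in("scene","side"):
    im=ctrl.get_image(n);c=ctrl.calibration(n)
    print(n,'blue')
    for k in blobs(im,(105,80,40),(125,255,255)):
        print(k.mean(0).round(),rect(k,7,c))
    print('orange/hex')
    for k in blobs(im,(12,130,120),(25,255,255)): print(k.mean(0).round(),rect(k,60,c))
    print('white')
    for k in blobs(im,(0,0,190),(180,60,255),25): print(k.mean(0).round(),rect(k,90,c))
E
```

```text
scene blue
[326. 234.] [ 6.857e+02 -3.000e-01  6.150e+01  6.050e+01  3.180e+01]
[227. 213.] [ 440.7 -103.1   78.9   74.    37.3]
[280. 164.] [452.3 123.9  39.1  35.5  37.1]
[349. 163.] [615.2 253.8 102.2  61.2 -32.7]
[314. 119.] [429.4 351.5  57.7  52.9  13. ]
[409.  43.] [423.9 897.4 530.8 513.1 -89.9]
orange/hex
[ 60. 364.] [ 430.1 -570.   187.7  106.2   37.4]
[246. 296.] [ 632.9 -261.2   42.7   41.8   74.8]
[151. 261.] [ 412.2 -335.8   51.2   45.7  -41.7]
[202. 178.] [339.2 -83.9  69.6  14.9  80.2]
[458. 211.] [922.  257.7 465.8 102.2  89.9]
white
[353. 330.] [ 850.8 -202.3   38.5   35.8   37.5]
[365. 297.] [ 841.1 -129.8   14.9   14.1  -62.7]
[248. 286.] [ 633.4 -257.8   26.1   25.6   -7.9]
[14. 61.] [-537.1  -79.5  349.   126.6  -29.3]
[172.  13.] [-320.3  456.8  306.2   68.   -88.5]
side blue
[265. 217.] [ 442.4 -105.4   79.6   74.1  -38. ]
[223. 167.] [455.5 121.1  39.9  38.9   0.5]
[308. 156.] [686.1  -4.4  59.4  58.4  49.7]
[178. 129.] [431.9 348.9  57.2  54.8  14.2]
[241. 121.] [616.4 251.2 106.9  56.8 -32.5]
[128.  50.] [5.790e+02 8.674e+02 5.175e+02 4.966e+02 3.000e-01]
orange/hex
[445. 324.] [ 550.6 -612.7   35.8   23.2    1. ]
[314. 274.] [ 409.3 -339.1   49.7   47.7  -38.1]
white
[146. 277.] [  89.3 -120.8   61.9   20.5   74.9]
[ 68. 297.] [-81.4 -58.2 185.7  46.8 -81.3]
[348. 216.] [ 569.8 -278.7   43.3   10.    75.2]
[360. 199.] [ 633.1 -259.3   26.7   26.3  -38.1]
[ 11. 185.] [-80.3 360.3  86.7  13.8  72.9]
[ 18. 184.] [-65.8 353.2  90.9  12.8  75.3]
[ 63. 175.] [ 51.1 305.1  71.7  11.8  74.5]
[ 70. 171.] [ 71.6 306.   91.8  12.   72.2]
[404. 145.] [ 873.5 -200.4   50.9   39.2    5. ]
[345.  74.] [980.8 148.8  54.9  28.8  83.7]
[372.  82.] [1021.3   63.   196.4  105.9   88.8]
```

Call:
carry_out(
  deltas=[0,0,0,-0.0285,-0.0271,0,-1,0,0,0,-0.0285,-0.0271,0,-1,0,0,0,-0.0285,-0.0271,0,-1,0,0,0,-0.0285,-0.0271,0,-1,0,0,0,-0.0285,-0.0271,0,-1,0,0,0,-0.0285,-0.0271,0,-1,0,0,0,-0.0285,-0.0271,0,-1,0,0,0,-0.0285,-0.0271,0,-1,0,0,0,-0.0285,-0.0271,0,-1,0,0,0,-0.0285,-0.0271,0,-1,0,0,0,-0.0285,-0.0271,0,-1,0,0,0,-0.0285,-0.0271,0,-1],
)

```text
clock: 1.7
eef_pos: [439.7, 170.6, 231.3]
tool_rot: [3.141, 0.0, 2.755]
force: [0.3, 0.8, 0.8]
width: 85.3
gripper_force: 0.0
```

```bash
cat >> h.py <<'E'
from scipy.spatial.transform import Rotation as Rn
def st():
    s=ctrl.read_state(); print('t',round(s["clock"],2),'p',s["eef_pos"].round(1),'rpy',np.degrees(s["tool_rot"]).round(1),'q',s["qpos"].round(2),'F',s["force"].round(1),'w',round(s["width"],1),'g',round(s["gripper_force"],1)); return s
def plan(x,y,z,yaw=None,rows=None):
    "shift in tool axes (m) and turn needed, from the present pose; shift first, then turn"
    s=st(); R=Rn.from_euler("xyz",s["tool_rot"]).as_matrix()
    d=R.T@(np.array([x,y,z])-s["eef_pos"])/1000
    print('shift',d.round(4),'norm',np.linalg.norm(d).round(3), 'per row',(d/rows).round(4) if rows else '')
    if yaw is not None: print('wz',round((np.degrees(s["tool_rot"][2])-yaw+90)%180-90,1))
E
python3 -c "
from h import *
plan(633,-258.5,230,rows=12)"
```

```text
t 1.7 p [439.7 170.6 231.3] rpy [180.    0.  157.8] q [-0.48  0.38  0.07  2.   -0.04  0.77  0.8 ] F [0.3 0.8 0.8] w 85.3 g 0.0
shift [-0.3409 -0.3245  0.0013] norm 0.471 per row [-0.0284 -0.027   0.0001]
```

Call:
carry_out(
  deltas=[0,0,0,-0.0284,-0.027,0,-1,0,0,0,-0.0284,-0.027,0,-1,0,0,0,-0.0284,-0.027,0,-1,0,0,0,-0.0284,-0.027,0,-1,0,0,0,-0.0284,-0.027,0,-1,0,0,0,-0.0284,-0.027,0,-1,0,0,0,-0.0284,-0.027,0,-1,0,0,0,-0.0284,-0.027,0,-1,0,0,0,-0.0284,-0.027,0,-1,0,0,0,-0.0284,-0.027,0,-1,0,0,0,-0.0284,-0.027,0,-1,0,0,0,-0.0284,-0.027,0,-1],
)

```text
clock: 3.2
eef_pos: [632.9, -257.8, 231.0]
tool_rot: [3.141, -0.0, 2.755]
force: [-0.4, 0.6, -0.2]
width: 85.4
gripper_force: 0.0
```

Run:
```python
from h import *
st();c=ctrl.calibration("wrist");im=ctrl.get_image("wrist")
cv2.imwrite("pics/w1.png",im[:,:,::-1])
print(-c["R"].T@c["t"])
for k in blobs(im,(0,0,190),(180,60,255),100): print('white',k.mean(0).round(),rect(k,90,c))
for k in blobs(im,(0,90,40),(18,255,255),100): print('brown',k.mean(0).round(),rect(k,60,c))
```

```text
t 3.2 p [ 632.9 -257.8  231. ] rpy [180.   -0.  157.8] q [ 0.29  0.68  0.1   1.41 -0.07  1.05  1.59] F [-0.4  0.6 -0.2] w 85.4 g 0.0
[ 554.12716803 -227.31980589  373.87072944]
white [259. 183.] [ 629.1 -257.9   26.6   22.8   64.5]
brown [349. 322.] [ 854.3 -224.1   46.    17.3    2.4]
brown [508. 220.] [787.7 -16.9  24.8  11.5  -6.6]
brown [ 18. 228.] [ 599.3 -527.4  179.1   79.3  -38.1]
brown [257. 174.] [ 629.2 -261.    50.1   45.6  -13.9]
brown [476. 125.] [664.9 -35.3  79.6  66.1  52.6]
brown [240.  50.] [ 511.6 -228.6   16.1   15.5   67.8]
brown [102.  12.] [ 430.3 -339.6   51.8   18.9   66.8]
```

View pics/w1.png

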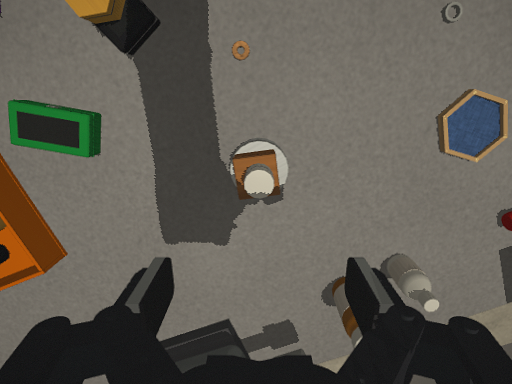

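The wrist view shows the stack nearly centred below the gripper: pot at (259,183), brown box around (257,174), tin rim behind it. There are no obstacles near the finger paths. I'll descend and grip the pot.

Call:
carry_out(
  deltas=[0,0,0,0,0,0.03,-1,0,0,0,0,0,0.03,-1,0,0,0,0,0,0.03,-1,0,0,0,0,0,0.03,-1,0,0,0,0,0,0.03,-1,0,0,0,0,0,0.0145,-1,0,0,0,0,0,0,0,0,0,0,0,0,0,1,0,0,0,0,0,0,1,0,0,0,0,0,0,1,0,0,0,0,0,0,1,0,0,0,0,0,0,1],
)

```text
clock: 4.75
eef_pos: [633.7, -257.3, 68.4]
tool_rot: [3.141, 0.003, 2.755]
force: [0.2, 0.5, 6.1]
width: 27.8
gripper_force: 59.2
```

Run:
```python
from h import *
st();cv2.imwrite("pics/w2.png",ctrl.get_image("wrist")[:,:,::-1])
```

```text
t 4.75 p [ 633.7 -257.3   68.4] rpy [180.    0.2 157.8] q [ 0.3   0.86  0.08  1.54 -0.09  0.74  1.6 ] F [0.2 0.5 6.1] w 27.8 g 59.2
```

View pics/w2.png

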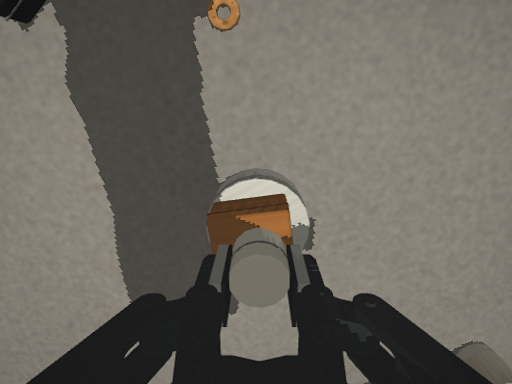

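The pot is held (59 N, opening 27.8 mm) and the box below has not moved. Lifting it.

Call:
carry_out(
  deltas=[0,0,0,0,0,-0.005,1,0,0,0,0,0,-0.015,1,0,0,0,0,0,-0.03,1,0,0,0,0,0,-0.03,1],
)

```text
clock: 5.3
eef_pos: [632.5, -256.8, 148.2]
tool_rot: [-3.142, -0.0, 2.755]
force: [0.2, -0.4, -0.4]
width: 28.3
gripper_force: 59.1
```

Run:
```python
from h import *
plan(454,122.5,146,rows=14)
c=ctrl.calibration("wrist");im=ctrl.get_image("wrist")
cv2.imwrite("pics/w3.png",im[:,:,::-1])
```

```text
t 5.3 p [ 632.5 -256.8  148.2] rpy [-180.    -0.   157.8] q [ 0.29  0.77  0.09  1.5  -0.08  0.88  1.6 ] F [ 0.2 -0.4 -0.4] w 28.3 g 59.1
shift [0.3084 0.2839 0.0022] norm 0.419 per row [0.022  0.0203 0.0002]
```

Call:
carry_out(
  deltas=[0,0,0,0.0264,0.0243,0,1,0,0,0,0.0264,0.0243,0,1,0,0,0,0.0264,0.0243,0,1,0,0,0,0.0264,0.0243,0,1,0,0,0,0.0264,0.0243,0,1,0,0,0,0.0264,0.0243,0,1,0,0,0,0.0264,0.0243,0,1,0,0,0,0.0264,0.0243,0,1,0,0,0,0.0264,0.0243,0,1,0,0,0,0.0264,0.0243,0,1,0,0,0,0.0264,0.0243,0,1,0,0,0,0.018,0.0166,0,1],
)

```text
clock: 6.85
eef_pos: [453.5, 124.2, 147.4]
tool_rot: [3.141, 0.0, 2.756]
force: [0.1, 0.8, -0.6]
width: 28.2
gripper_force: 59.1
```

Run:
```python
from h import *
plan(454,122.5,12.5)
c=ctrl.calibration("wrist");im=ctrl.get_image("wrist")
cv2.imwrite("pics/w4.png",im[:,:,::-1])
for k in blobs(im,(105,80,40),(125,255,255)): print(k.mean(0).round(),rect(k,7,c))
```

```text
t 6.85 p [453.5 124.2 147.4] rpy [179.9   0.  157.9] q [-0.42  0.51  0.13  2.09 -0.13  0.54  0.99] F [ 0.1  0.8 -0.6] w 28.2 g 59.1
shift [-0.001  -0.0016  0.1349] norm 0.135 per row 
[426. 269.] [614.8 251.3 109.   65.  -32.5]
[ 55. 251.] [ 440.5 -105.9   83.3   82.7   57.6]
[256. 185.] [452.2 120.5  47.2  47.  -67. ]
[484.  66.] [429.1 349.1  63.9  61.8  13.5]
```

View pics/w4.png

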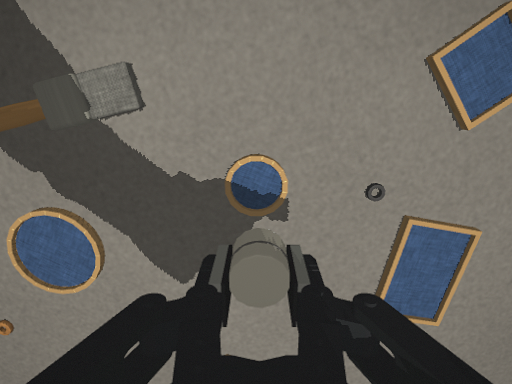

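The well is clear at (256,185) → (452,121), which agrees with the other views. Lowering the pot.

Call:
carry_out(
  deltas=[0,0,0,-0.0006,-0.0027,0.025,1,0,0,0,0,0,0.03,1,0,0,0,0,0,0.03,1,0,0,0,0,0,0.025,1,0,0,0,0,0,0.014,1,0,0,0,0,0,0.005,1,0,0,0,0,0,0.002,1,0,0,0,0,0,0,1],
)

```text
clock: 7.9
eef_pos: [453.8, 119.7, 16.6]
tool_rot: [-3.141, -0.001, 2.755]
force: [-0.5, -0.8, -0.8]
width: 27.8
gripper_force: 59.3
```

Run:
```python
from h import *
st()
```

```text
t 7.9 p [453.8 119.7  16.6] rpy [-180.    -0.   157.9] q [-0.43  0.77  0.17  2.16 -0.51  0.24  1.37] F [-0.5 -0.8 -0.8] w 27.8 g 59.3
```

Call:
carry_out(
  deltas=[0,0,0,0,0,0.0015,1,0,0,0,0,0,0.001,1,0,0,0,0,0,0,1],
)

```text
clock: 8.28
eef_pos: [453.6, 119.6, 13.9]
tool_rot: [-3.141, -0.001, 2.754]
force: [0.1, -1.3, -0.4]
width: 27.9
gripper_force: 59.3
```

Call:
carry_out(
  deltas=[0,0,0,0,0,0.001,1,0,0,0,0,0,0,1],
)

```text
clock: 8.52
eef_pos: [453.6, 119.7, 13.3]
tool_rot: [-3.141, -0.001, 2.754]
force: [-1.2, 0.6, 6.7]
width: 28.0
gripper_force: 60.2
```

Call:
carry_out(
  deltas=[0,0,0,0,0,0,0.3,0,0,0,0,0,0,0,0,0,0,0,0,0,-0.2,0,0,0,0,0,-0.01,-0.2,0,0,0,0,0,-0.03,-0.5,0,0,0,0,0,-0.04,-1,0,0,0,0,0,-0.04,-1,0,0,0,0,0,-0.03,-1],
)

```text
clock: 9.52
eef_pos: [453.9, 119.8, 165.0]
tool_rot: [3.141, -0.0, 2.755]
force: [0.4, 0.8, 0.6]
width: 85.4
gripper_force: 0.0
```

Run:
```python
from h import *
plan(632.5,-258,160,rows=14)
c=ctrl.calibration("wrist");im=ctrl.get_image("wrist")
for k in blobs(im,(105,80,40),(125,255,255)): print(k.mean(0).round(),rect(k,7,c))
for k in blobs(im,(0,0,170),(180,60,255),100): print('white',k.mean(0).round(),rect(k,35,c))
# square yaw from picture w3: brown region
p=cv2.imread("pics/w3.png")
cv2.imwrite("pics/mix.png",np.hstack([cv2.resize(p[100:340,130:390],None,fx=1.5,fy=1.5),cv2.resize(im[:,:,::-1][100:340,130:390],None,fx=1.5,fy=1.5)]))
```

```text
t 9.53 p [453.9 119.8 165. ] rpy [180.   -0.  157.8] q [-0.65  0.52  0.47  2.09 -0.4   0.62  1.28] F [0.4 0.8 0.6] w 85.4 g 0.0
shift [-0.308  -0.2825  0.0048] norm 0.418 per row [-0.022  -0.0202  0.0003]
[244. 356.] [664.   12.8  41.9   5.4  54.2]
[424. 258.] [614.5 251.4 108.9  65.2 -32.4]
[ 68. 242.] [ 440.4 -106.1   83.1   83.   -32.3]
[260. 176.] [450.6 121.3  48.   44.3  57.4]
[478.  65.] [429.  349.3  63.9  62.2  14.2]
white [259. 185.] [449.6 119.8  27.3  23.4  67.8]
```

View pics/mix.png

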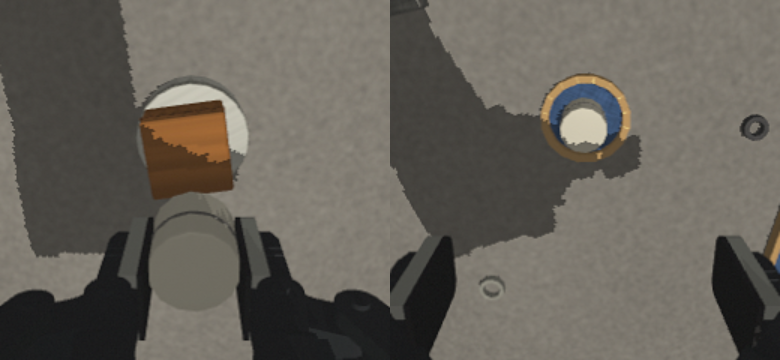

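Right crop: the pot stands in its well. Left crop (w3): the square box's top face has corners near crop pixels (140,122), (224,107), (233,190) and (150,197). I'll fit its pose from these.

Run:
```python
from h import *
c=ctrl.calibration("wrist")
o=np.array([632.5-78.8,-256.8+30.5,148.2+142.9]); c["t"]=-c["R"]@o
k=np.array([[140,122],[224,107],[233,190],[150,197]])/1.5+[130,100]
P=back(k,60,c);print(P.round(1),P.mean(0),[ (np.linalg.norm(P[i]-P[i-1]).round(1),np.degrees(np.arctan2(*(P[i]-P[i-1])[::-1])).round(1)) for i in range(4)])
```

```text
[[ 605.3 -276.7]
 [ 614.5 -232.8]
 [ 660.6 -245.1]
 [ 647.1 -289.5]] [ 631.88982692 -261.01192007] [(np.float64(43.7), np.float64(163.0)), (np.float64(44.8), np.float64(78.2)), (np.float64(47.8), np.float64(-14.9)), (np.float64(46.4), np.float64(-107.0))]
```

Call:
carry_out(
  deltas=[0,0,0,-0.027,-0.0249,0,-1,0,0,0,-0.027,-0.0249,0,-1,0,0,0,-0.027,-0.0249,0,-1,0,0,0,-0.027,-0.0249,0,-1,0,0,0,-0.027,-0.0249,0,-1,0,0,0,-0.027,-0.0249,0,-1,0,0,0,-0.027,-0.0249,0,-1,0,0,0,-0.027,-0.0249,0,-1,0,0,0,-0.027,-0.0249,0,-1,0,0,0,-0.027,-0.0249,0,-1,0,0,0,-0.027,-0.0249,0,-1,0,0,-7.5,-0.0116,-0.0109,0,-1],
)

```text
clock: 11.08
eef_pos: [631.9, -263.1, 162.8]
tool_rot: [-3.139, -0.001, 2.887]
force: [-0.4, 0.5, -0.1]
width: 85.5
gripper_force: 0.0
```

Run:
```python
from h import *
plan(632,-260.5,35,165.3)
c=ctrl.calibration("wrist");im=ctrl.get_image("wrist")
for k in blobs(im,(0,90,40),(18,255,255),300): print('brown',k.mean(0).round(),rect(k,60,c))
```

```text
t 11.07 p [ 631.9 -263.1  162.8] rpy [-1.799e+02 -1.000e-01  1.654e+02] q [ 0.14  0.78  0.38  1.48 -0.33  0.94  1.94] F [-0.4  0.5 -0.1] w 85.5 g 0.0
shift [0.0004 0.0029 0.1278] norm 0.128 per row 
wz 0.1
brown [  5. 245.] [ 619.8 -500.    50.6   17.8  -30.7]
brown [262. 193.] [ 628.3 -260.7   50.9   45.5  -14.5]
brown [491. 160.] [647.4 -71.   54.   21.  -27. ]
brown [262.  37.] [ 512.4 -231.6   15.3   15.2   75.4]
```

Call:
carry_out(
  deltas=[0,0,0,0,0.0025,0.03,-1,0,0,0,0,0,0.03,-1,0,0,0,0,0,0.03,-1,0,0,0,0,0,0.027,-1,0,0,0,0,0,0.01,-0.5,0,0,0,0,0,0,0,0,0,0,0,0,0,1,0,0,0,0,0,0,1,0,0,0,0,0,0,1,0,0,0,0,0,0,1],
)

```text
clock: 12.38
eef_pos: [633.0, -258.1, 36.6]
tool_rot: [-3.141, -0.0, 2.886]
force: [-0.4, 0.8, 5.5]
width: 45.0
gripper_force: 63.1
```

Call:
carry_out(
  deltas=[0,0,0,0,0,-0.005,1,0,0,0,0,0,-0.015,1,0,0,0,0,0,-0.03,1,0,0,0,0,0,-0.03,1,0,0,0,0,0,-0.03,1],
)

```text
clock: 13.0
eef_pos: [632.6, -258.2, 147.4]
tool_rot: [-3.141, -0.001, 2.885]
force: [0.7, -0.1, -1.2]
width: 45.0
gripper_force: 62.3
```

Run:
```python
from h import *
plan(430,349.5,146,rows=20)
c=ctrl.calibration("wrist");im=ctrl.get_image("wrist")
cv2.imwrite("pics/w5.png",im[:,:,::-1])
```

```text
t 13.0 p [ 632.6 -258.2  147.4] rpy [-180.    -0.   165.3] q [ 0.14  0.8   0.38  1.5  -0.34  0.91  1.94] F [ 0.7 -0.1 -1.2] w 45.0 g 62.3
shift [0.35   0.5365 0.0012] norm 0.641 per row [0.0175 0.0268 0.0001]
```

View pics/w5.png

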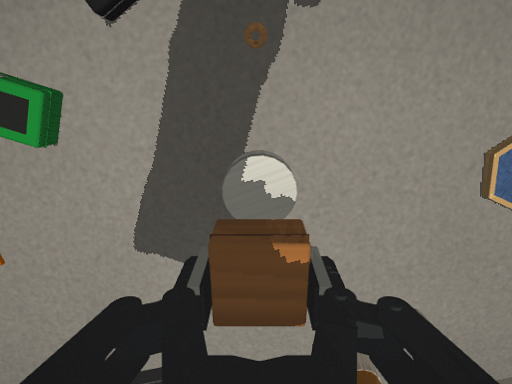

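The box is held square between the pads, and the tin below is alone with its centre near (260,188). Moving to the square well.

Call:
carry_out(
  deltas=[0,0,0,0.0186,0.0285,0,1,0,0,0,0.0186,0.0285,0,1,0,0,0,0.0186,0.0285,0,1,0,0,0,0.0186,0.0285,0,1,0,0,0,0.0186,0.0285,0,1,0,0,0,0.0186,0.0285,0,1,0,0,0,0.0186,0.0285,0,1,0,0,0,0.0186,0.0285,0,1,0,0,0,0.0186,0.0285,0,1,0,0,0,0.0186,0.0285,0,1,0,0,0,0.0186,0.0285,0,1,0,0,0,0.0186,0.0285,0,1],
)

```text
clock: 14.55
eef_pos: [503.1, 130.4, 146.2]
tool_rot: [-3.142, -0.001, 2.885]
force: [-0.1, -0.6, -1.8]
width: 44.7
gripper_force: 62.3
```

Call:
carry_out(
  deltas=[0,0,0,0.0169,0.0259,0,1,0,0,0,0.0169,0.0259,0,1,0,0,0,0.0169,0.0259,0,1,0,0,0,0.0169,0.0259,0,1,0,0,0,0.0169,0.0259,0,1,0,0,0,0.0169,0.0259,0,1,0,0,0,0.0169,0.0259,0,1,0,0,0,0.0085,0.0132,0,1,0,0,-9,0,0,0,1,0,0,-9,0,0,0,1,0,0,-9,0,0,0,1,0,0,-1,0,0,0,1],
)

```text
clock: 16.05
eef_pos: [430.5, 348.8, 146.1]
tool_rot: [3.142, -0.001, -2.911]
force: [0.6, -0.7, -1.4]
width: 45.0
gripper_force: 62.3
```

Run:
```python
from h import *
plan(429.7,349.5,13.6,193.5)
c=ctrl.calibration("wrist");im=ctrl.get_image("wrist")
for k in blobs(im,(105,80,40),(125,255,255)): print(k.mean(0).round(),rect(k,7,c))
```

```text
t 16.05 p [430.5 348.8 146.1] rpy [ 1.800e+02 -1.000e-01 -1.668e+02] q [-0.94  0.63  0.32  1.88 -0.3   0.69  1.36] F [ 0.6 -0.7 -1.4] w 45.0 g 62.3
shift [0.0004 0.0008 0.1325] norm 0.132 per row 
wz -0.3
[489. 338.] [553.3 651.  121.1  63.2  10. ]
[142. 292.] [584.  251.2  53.3  36.  -32.6]
[260. 183.] [429.  348.6  64.6  63.6 -76.1]
[ 25. 153.] [451.3 123.4  48.2  36.   19.8]
```

Well at (429,348.6), and the box is centred over it. Lowering.

Call:
carry_out(
  deltas=[0,0,0,0,0,0.03,1,0,0,0,0,0,0.03,1,0,0,0,0,0,0.03,1,0,0,0,0,0,0.025,1,0,0,0,0,0,0.012,1,0,0,0,0,0,0.004,1,0,0,0,0,0,0.001,1,0,0,0,0,0,0,1],
)

```text
clock: 17.1
eef_pos: [430.2, 350.0, 14.6]
tool_rot: [3.141, -0.0, -2.909]
force: [-0.1, -0.2, -1.1]
width: 44.9
gripper_force: 62.4
```

Call:
carry_out(
  deltas=[0,0,0,0,0,0.001,1,0,0,0,0,0,0.001,1,0,0,0,0,0,0,1],
)

```text
clock: 17.48
eef_pos: [429.7, 349.6, 11.8]
tool_rot: [3.141, -0.001, -2.909]
force: [-0.2, 0.8, -1.5]
width: 45.0
gripper_force: 62.4
```

Call:
carry_out(
  deltas=[0,0,0,0,0,0.001,1,0,0,0,0,0,0,1],
)

```text
clock: 17.73
eef_pos: [429.8, 349.6, 11.5]
tool_rot: [3.141, -0.001, -2.909]
force: [-0.8, -0.5, 5.8]
width: 44.8
gripper_force: 63.1
```

Call:
carry_out(
  deltas=[0,0,0,0,0,0,0,0,0,0,0,0,0,-0.3,0,0,0,0,0,0,-0.5,0,0,0,0,0,-0.01,-0.5,0,0,0,0,0,-0.03,-0.6,0,0,0,0,0,-0.04,-1,0,0,0,0,0,-0.04,-1,0,0,0,0,0,-0.03,-1],
)

```text
clock: 18.73
eef_pos: [430.3, 349.9, 163.2]
tool_rot: [3.141, 0.0, -2.909]
force: [0.3, -0.1, -0.2]
width: 85.4
gripper_force: 0.0
```

Run:
```python
from h import *
plan(632.5,-258,160,rows=20)
c=ctrl.calibration("wrist");im=ctrl.get_image("wrist")
for k in blobs(im,(0,90,40),(18,255,255),300): print('brown',k.mean(0).round(),rect(k,35,c))
c=ctrl.calibration("side");im=ctrl.get_image("side")
for k in blobs(im,(0,0,120),(180,50,255),60): 
    r=rect(k,30,c)
    if abs(r[0]-632)<50 and abs(r[1]+258)<60: print('tin',k.mean(0).round(),r)
cv2.imwrite("pics/s1.png",cv2.resize(im[80:330,130:450,::-1],None,fx=2.4,fy=2.4,interpolation=cv2.INTER_CUBIC))
```

```text
t 18.73 p [430.3 349.9 163.2] rpy [ 179.9    0.  -166.7] q [-0.95  0.6   0.34  1.86 -0.29  0.72  1.35] F [ 0.3 -0.1 -0.2] w 85.4 g 0.0
shift [-0.0566 -0.6381  0.0025] norm 0.641 per row [-0.0028 -0.0319  0.0001]
brown [180. 303.] [582.7 297.7  92.1  37.4  -4.1]
brown [121. 286.] [571.5 230.4 118.6   7.9 -32. ]
brown [258. 178.] [421.9 346.9  71.1  69.8  14. ]
brown [ 36. 149.] [441.8 142.7  55.4  55.1 -67.8]
```

View pics/s1.png

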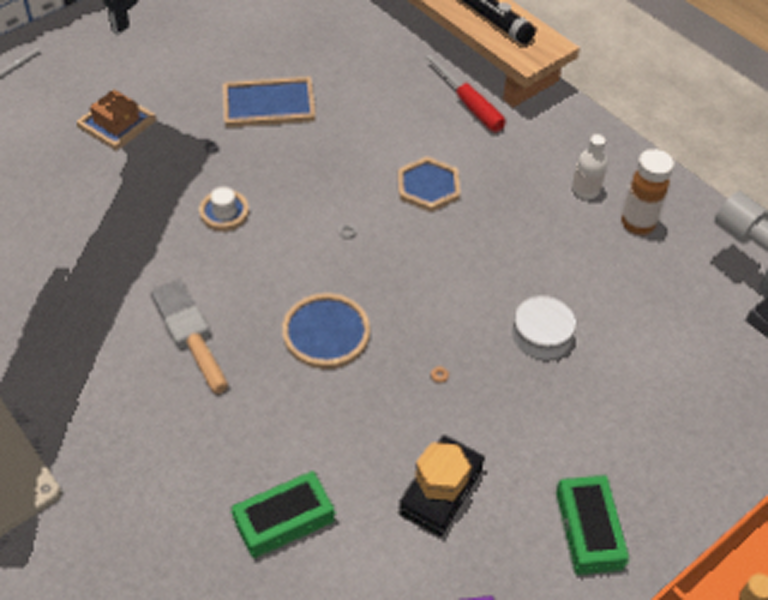

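The side view (crop) shows the square box and the pot standing in their wells, and the tin alone at crop (545,320). Going to the tin.

Call:
carry_out(
  deltas=[0,0,0,-0.0028,-0.032,0,-1,0,0,0,-0.0028,-0.032,0,-1,0,0,0,-0.0028,-0.032,0,-1,0,0,0,-0.0028,-0.032,0,-1,0,0,0,-0.0028,-0.032,0,-1,0,0,0,-0.0028,-0.032,0,-1,0,0,0,-0.0028,-0.032,0,-1,0,0,0,-0.0028,-0.032,0,-1,0,0,0,-0.0028,-0.032,0,-1,0,0,0,-0.0028,-0.032,0,-1,0,0,0,-0.0028,-0.032,0,-1,0,0,0,-0.0028,-0.032,0,-1],
)

```text
clock: 20.32
eef_pos: [550.9, -17.2, 160.1]
tool_rot: [3.141, -0.003, -2.909]
force: [0.3, 0.8, -0.0]
width: 85.7
gripper_force: 0.0
```

Call:
carry_out(
  deltas=[0,0,0,-0.0028,-0.032,0,-1,0,0,0,-0.0028,-0.032,0,-1,0,0,0,-0.0028,-0.032,0,-1,0,0,0,-0.0028,-0.032,0,-1,0,0,0,-0.0028,-0.032,0,-1,0,0,0,-0.0028,-0.032,0,-1,0,0,0,-0.0028,-0.032,0,-1,0,0,0,-0.0028,-0.03,0,-1,0,0,9,0,0,0,-1,0,0,9,0,0,0,-1,0,0,9,0,0,0,-1,0,0,0,0,0,0,-1],
)

```text
clock: 21.82
eef_pos: [631.0, -257.9, 159.7]
tool_rot: [-3.141, -0.003, 2.905]
force: [-0.5, -0.1, 0.1]
width: 85.5
gripper_force: 0.0
```

Run:
```python
from h import *
st()
c=ctrl.calibration("wrist");im=ctrl.get_image("wrist")
cv2.imwrite("pics/w6.png",im[:,:,::-1])
for k in blobs(im,(0,0,100),(180,30,255),300): print('grey',k.mean(0).round(),rect(k,30,c))
for k in blobs(im,(0,0,170),(180,60,255),100): print('white',k.mean(0).round(),rect(k,30,c))
```

```text
t 21.82 p [ 631.  -257.9  159.7] rpy [-180.    -0.2  166.4] q [ 0.13  0.78  0.4   1.49 -0.34  0.94  1.96] F [-0.5 -0.1  0.1] w 85.5 g 0.0
grey [242. 182.] [ 657.7 -277.4  612.4  382.7   77.3]
white [267. 177.] [ 619.5 -247.3   51.6   35.4   70.8]
```

View pics/w6.png

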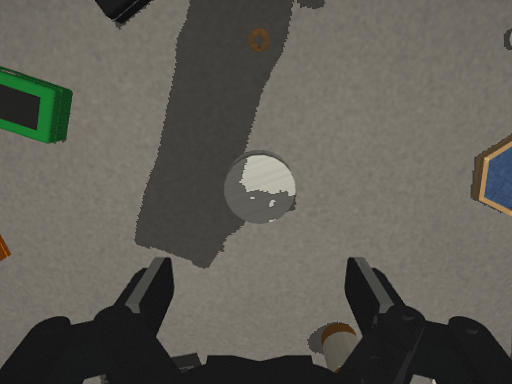

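The wrist view shows the tin's top ellipse spanning columns 224–296 and rows 155–223, so its centre is about (260,189). Nothing else is near the fingers.

Run:
```python
from h import *
c=ctrl.calibration("wrist")
P=back([[224,188],[296,188],[260,154.5],[260,223]],30,c);print(P.round(1),P.mean(0),np.linalg.norm(P[0]-P[1]),np.linalg.norm(P[2]-P[3]))
plan(*P.mean(0),3)
```

```text
[[ 622.5 -290.8]
 [ 638.2 -225.1]
 [ 599.5 -250.7]
 [ 665.1 -266.3]] [ 631.29515886 -258.22409214] 67.56276243093006 67.40456914042345
t 21.88 p [ 631.1 -257.9  159.9] rpy [-180.    -0.2  166.5] q [ 0.13  0.78  0.4   1.49 -0.34  0.94  1.96] F [ 0.2 -0.7  0. ] w 85.2 g 0.0
shift [-0.0007 -0.0002  0.1569] norm 0.157 per row
```

Call:
carry_out(
  deltas=[0,0,0,-0.0005,0,0.03,-1,0,0,0,0,0,0.03,-1,0,0,0,0,0,0.03,-1,0,0,0,0,0,0.03,-1,0,0,0,0,0,0.025,-1,0,0,0,0,0,0.012,-1,0,0,0,0,0,0,-0.9,0,0,0,0,0,0,1,0,0,0,0,0,0,1,0,0,0,0,0,0,1,0,0,0,0,0,0,1],
)

```text
clock: 23.25
eef_pos: [632.9, -259.0, 5.3]
tool_rot: [-3.141, 0.001, 2.903]
force: [-0.3, -0.2, 6.5]
width: 65.9
gripper_force: 67.7
```

Call:
carry_out(
  deltas=[0,0,0,0,0,-0.005,1,0,0,0,0,0,-0.015,1,0,0,0,0,0,-0.03,1,0,0,0,0,0,-0.03,1,0,0,0,0,0,0,1],
)

```text
clock: 23.88
eef_pos: [633.9, -259.4, 87.0]
tool_rot: [-3.14, 0.005, 2.903]
force: [0.4, -0.0, -1.1]
width: 66.2
gripper_force: 67.1
```

Run:
```python
from h import *
plan(441,-105,82,rows=10)
```

```text
t 23.88 p [ 633.9 -259.4   87. ] rpy [-179.9    0.3  166.3] q [ 0.15  0.87  0.36  1.54 -0.38  0.8   1.99] F [ 0.4 -0.  -1.1] w 66.2 g 67.1
shift [0.2239 0.1045 0.0038] norm 0.247 per row [0.0224 0.0105 0.0004]
```

Call:
carry_out(
  deltas=[0,0,0,0.026,0.0121,0,1,0,0,0,0.026,0.0121,0,1,0,0,0,0.026,0.0121,0,1,0,0,0,0.026,0.0121,0,1,0,0,0,0.026,0.0121,0,1,0,0,0,0.026,0.0121,0,1,0,0,0,0.026,0.0121,0,1,0,0,0,0.026,0.0121,0,1,0,0,0,0.0159,0.0077,0,1,0,0,0,0,0,0,1],
)

```text
clock: 25.12
eef_pos: [437.6, -102.9, 83.5]
tool_rot: [-3.142, -0.004, 2.904]
force: [0.2, -0.3, -1.2]
width: 65.9
gripper_force: 67.1
```

Run:
```python
from h import *
plan(441,-105,12)
c=ctrl.calibration("wrist");im=ctrl.get_image("wrist")
cv2.imwrite("pics/w7.png",im[:,:,::-1])
for k in blobs(im,(105,80,40),(125,255,255)): print(k.mean(0).round(),rect(k,7,c))
```

```text
t 25.12 p [ 437.6 -102.9   83.5] rpy [-180.    -0.2  166.4] q [-0.03  0.63  0.28  2.19 -0.47  0.38  1.98] F [ 0.2 -0.3 -1.2] w 65.9 g 67.1
shift [-0.0041 -0.0012  0.0715] norm 0.072 per row 
[258. 192.] [ 423.8 -101.2   86.1   51.4   77. ]
```

Call:
carry_out(
  deltas=[0,0,0,-0.0037,-0.0015,0.02,1,0,0,0,0,0,0.02,1,0,0,0,0,0,0.015,1,0,0,0,0,0,0.01,1,0,0,0,0,0,0.004,1,0,0,0,0,0,0,1],
)

```text
clock: 25.92
eef_pos: [442.5, -106.7, 14.3]
tool_rot: [-3.14, -0.001, 2.903]
force: [1.2, 0.1, -1.4]
width: 65.7
gripper_force: 67.1
```

Run:
```python
from h import *
plan(441,-105,11)
```

```text
t 25.93 p [ 442.5 -106.7   14.3] rpy [-1.799e+02 -1.000e-01  1.663e+02] q [ 0.02  0.78  0.23  2.2  -0.75  0.23  2.25] F [ 1.2  0.1 -1.4] w 65.7 g 67.1
shift [0.0019 0.0013 0.0033] norm 0.004 per row
```

Call:
carry_out(
  deltas=[0,0,0,0,0,0.0015,1,0,0,0,0,0,0.001,1,0,0,0,0,0,0,1],
)

```text
clock: 26.3
eef_pos: [442.3, -106.3, 12.4]
tool_rot: [-3.141, -0.001, 2.903]
force: [0.1, 0.1, -1.4]
width: 65.8
gripper_force: 67.1
```

Call:
carry_out(
  deltas=[0,0,0,0,0,0.001,1,0,0,0,0,0,0,1],
)

```text
clock: 26.55
eef_pos: [442.2, -106.3, 11.4]
tool_rot: [-3.141, -0.001, 2.903]
force: [-0.3, 0.0, -1.6]
width: 66.2
gripper_force: 67.1
```

Run:
```python
from h import *
plan(441,-105,11); print(ctrl.read_state()["qpos"][5])
```

```text
t 26.55 p [ 442.2 -106.3   11.4] rpy [-1.800e+02 -1.000e-01  1.663e+02] q [ 0.01  0.79  0.24  2.2  -0.8   0.23  2.31] F [-0.3  0.  -1.6] w 66.2 g 67.1
shift [0.0014 0.001  0.0004] norm 0.002 per row 
0.2344798095852151
```

Call:
carry_out(
  deltas=[0,0,0,0,0,0.001,1,0,0,0,0,0,0,1],
)

```text
clock: 26.8
eef_pos: [442.2, -106.3, 10.3]
tool_rot: [-3.141, -0.001, 2.903]
force: [0.1, 0.3, -1.2]
width: 65.8
gripper_force: 67.1
```

Call:
carry_out(
  deltas=[0,0,0,0,0,0.001,1,0,0,0,0,0,0,1],
)

```text
clock: 27.05
eef_pos: [442.2, -106.3, 10.2]
tool_rot: [3.142, -0.001, 2.903]
force: [-1.9, 0.5, 10.3]
width: 66.3
gripper_force: 68.4
```

Call:
carry_out(
  deltas=[0,0,0,0,0,0,-0.6,0,0,0,0,0,0,-1,0,0,0,0,0,0,-1,0,0,0,0,0,-0.01,-1,0,0,0,0,0,-0.02,-1,0,0,0,0,0,-0.04,-1,0,0,0,0,0,-0.04,-1,0,0,0,0,0,-0.04,-1],
)

```text
clock: 28.05
eef_pos: [442.0, -106.1, 161.2]
tool_rot: [-3.141, -0.001, 2.903]
force: [2.0, 0.5, -0.6]
width: 85.1
gripper_force: 0.0
```

Run:
```python
from h import *
plan(410.7,-337.5,165,rows=8)
c=ctrl.calibration("wrist");im=ctrl.get_image("wrist")
for k in blobs(im,(12,130,90),(25,255,255),300): print('hex',k.mean(0).round(),rect(k,60,c))
cv2.imwrite("pics/w8.png",im[:,:,::-1])
```

```text
t 28.05 p [ 442.  -106.1  161.2] rpy [-1.800e+02 -1.000e-01  1.663e+02] q [-0.27  0.55  0.65  2.13 -0.56  0.64  2.1 ] F [ 2.   0.5 -0.6] w 85.1 g 0.0
shift [-0.0243 -0.2323 -0.0038] norm 0.234 per row [-0.003  -0.029  -0.0005]
hex [ 13. 221.] [ 414.1 -322.2   53.    31.1  -29.6]
hex [ 30. 207.] [ 402.2 -303.8   48.1   29.5   12.9]
hex [270.  20.] [314.2 -65.8  63.9  13.1  80.3]
```

View pics/w8.png

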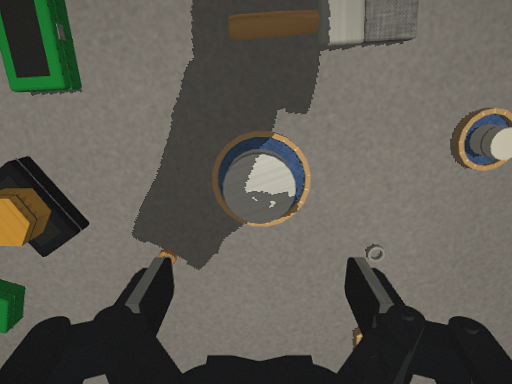

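The tin sits in its well at (262,180). Moving over the hexagonal box.

Call:
carry_out(
  deltas=[0,0,0,-0.003,-0.029,0,-1,0,0,0,-0.003,-0.029,0,-1,0,0,0,-0.003,-0.029,0,-1,0,0,0,-0.003,-0.029,0,-1,0,0,0,-0.003,-0.029,0,-1,0,0,0,-0.003,-0.029,0,-1,0,0,0,-0.003,-0.029,0,-1,0,0,0,-0.003,-0.029,0,-1,0,0,0,0,0,0,-1],
)

```text
clock: 29.22
eef_pos: [409.8, -339.9, 160.2]
tool_rot: [-3.139, -0.001, 2.899]
force: [-0.6, -0.8, -0.3]
width: 85.4
gripper_force: 0.0
```

Run:
```python
from h import *
st();c=ctrl.calibration("wrist");im=ctrl.get_image("wrist")
np.save("c9.npy",c,allow_pickle=True)
cv2.imwrite("pics/w9.png",cv2.resize(im[70:320,120:400,::-1],None,fx=2.4,fy=2.4,interpolation=cv2.INTER_CUBIC))
```

```text
t 29.23 p [ 409.8 -339.9  160.2] rpy [-179.8   -0.   166.1] q [ 0.25  0.63  0.61  1.93 -0.52  0.74  2.49] F [-0.6 -0.8 -0.3] w 85.4 g 0.0
```

View pics/w9.png

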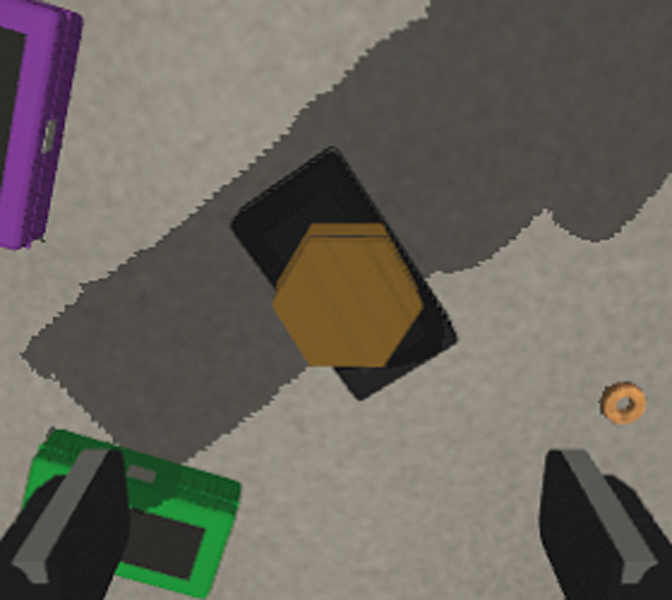

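The crop shows the hex top with corners near (308,237), (385,237), (423,304), (386,367), (306,367) and (273,303). It stands on the case, whose corners are near (333,148), (232,222), (361,398) and (456,340). A green look-alike is at lower left.

Run:
```python
from h import *
c=np.load("c9.npy",allow_pickle=True).item()
f=lambda k:np.array(k)/2.4+[120,70]
def rep(k,z):
    P=back(f(k),z,c);n=len(P);print(P.round(1).tolist(),P.mean(0).round(1))
    print([(round(float(np.linalg.norm(P[i]-P[i-1])),1),round(float(np.degrees(np.arctan2(*(P[i]-P[i-1])[::-1]))),1)) for i in range(n)])
rep([(308,237),(385,237),(423,304),(386,367),(306,367),(273,303)],60)
rep([(333,148),(232,222),(361,398),(456,340)],30)
rep([(55,430),(240,485),(205,598)],30)
st()
```

```text
[[382.0, -343.5], [388.3, -318.0], [415.1, -310.2], [435.5, -328.1], [428.6, -356.3], [402.1, -361.4]] [ 408.6 -336.2]
[(26.9, 138.3), (26.3, 76.2), (27.8, 16.1), (27.1, -41.1), (29.0, -103.8), (27.0, -169.1)]
[[358.4, -329.0], [376.2, -373.0], [460.0, -342.1], [444.0, -299.2]] [ 409.7 -335.8]
[(90.6, -160.8), (47.5, -68.0), (89.3, 20.2), (45.8, 110.4)]
[[444.0, -471.1], [488.1, -402.4], [542.4, -435.2]] [ 491.5 -436.2]
[(104.8, -160.0), (81.6, 57.2), (63.4, -31.1)]
t 29.27 p [ 410.3 -337.9  159.8] rpy [-1.800e+02 -1.000e-01  1.662e+02] q [ 0.24  0.63  0.61  1.93 -0.52  0.74  2.49] F [-0.9  0.6 -1.2] w 85.6 g 0.0
```

Call:
carry_out(
  deltas=[0,0,0,0.0018,0.0013,0,-1,0,0,9.9,0,0,0,-1,0,0,9.9,0,0,0,-1,0,0,9.9,0,0,0,-1,0,0,0,0,0,0.02,-1,0,0,0,0,0,0.03,-1,0,0,0,0,0,0.02,-1],
)

```text
clock: 30.15
eef_pos: [409.6, -333.5, 88.4]
tool_rot: [-3.141, -0.003, 2.387]
force: [-0.1, 0.4, 0.3]
width: 85.4
gripper_force: 0.0
```

Run:
```python
from h import *
plan(408.6,-336.2,35,136.5)
```

```text
t 30.15 p [ 409.6 -333.5   88.4] rpy [-180.    -0.2  136.7] q [ 0.23  0.77  0.64  1.99 -0.76  0.64  2.19] F [-0.1  0.4  0.3] w 85.4 g 0.0
shift [-0.0013 -0.0026  0.0534] norm 0.053 per row 
wz 0.2
```

Call:
carry_out(
  deltas=[0,0,0,-0.001,-0.0015,0.025,-1,0,0,0,0,0,0.02,-1,0,0,0,0,0,0.008,-1,0,0,0,0,0,0,-0.5,0,0,0,0,0,0,0,0,0,0,0,0,0,1,0,0,0,0,0,0,1,0,0,0,0,0,0,1,0,0,0,0,0,0,1],
)

```text
clock: 31.28
eef_pos: [409.6, -337.7, 37.5]
tool_rot: [-3.141, 0.001, 2.385]
force: [-0.2, 1.7, 6.0]
width: 45.1
gripper_force: 63.0
```

Call:
carry_out(
  deltas=[0,0,0,0,0,-0.004,1,0,0,0,0,0,-0.012,1,0,0,0,0,0,-0.03,1,0,0,0,0,0,-0.03,1,0,0,0,0,0,-0.03,1,0,0,0,0,0,0,1],
)

```text
clock: 32.02
eef_pos: [410.1, -338.6, 144.8]
tool_rot: [-3.141, 0.004, 2.385]
force: [0.3, -0.6, -2.4]
width: 44.9
gripper_force: 62.1
```

Run:
```python
from h import *
plan(685.5,-3,141,rows=14)
c=ctrl.calibration("wrist");im=ctrl.get_image("wrist")
np.save("c10.npy",c,allow_pickle=True)
cv2.imwrite("pics/w10.png",cv2.resize(im[70:370,100:420,::-1],None,fx=2,fy=2,interpolation=cv2.INTER_CUBIC))
```

```text
t 32.02 p [ 410.1 -338.6  144.8] rpy [-179.9    0.2  136.6] q [ 0.17  0.7   0.73  1.95 -0.68  0.75  2.12] F [ 0.3 -0.6 -2.4] w 44.9 g 62.1
shift [0.0302 0.4331 0.0033] norm 0.434 per row [0.0022 0.0309 0.0002]
```

View pics/w10.png

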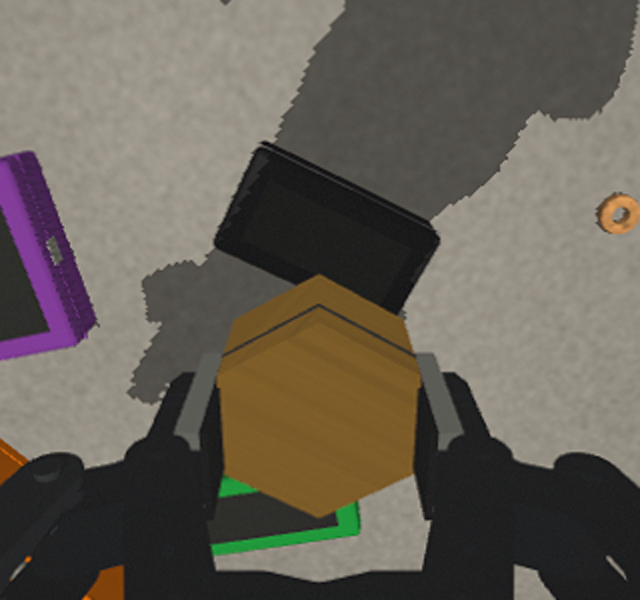

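The hex box is held flat to flat and the case below looks undisturbed. Moving to the hex well.

Call:
carry_out(
  deltas=[0,0,0,0.0023,0.033,0,1,0,0,0,0.0023,0.033,0,1,0,0,0,0.0023,0.033,0,1,0,0,0,0.0023,0.033,0,1,0,0,0,0.0023,0.033,0,1,0,0,0,0.0023,0.033,0,1,0,0,0,0.0023,0.033,0,1,0,0,0,0.0023,0.033,0,1,0,0,0,0.0023,0.033,0,1,0,0,0,0.0023,0.033,0,1,0,0,0,0.0023,0.033,0,1,0,0,0,0.0023,0.033,0,1],
)

```text
clock: 33.58
eef_pos: [660.6, -29.4, 140.3]
tool_rot: [-3.139, -0.003, 2.384]
force: [0.3, -0.7, -2.0]
width: 44.6
gripper_force: 62.0
```

Call:
carry_out(
  deltas=[0,0,0,0.0022,0.026,0,1,0,0,0,0,0.011,0,1,0,0,0,0,0,0,1],
)

```text
clock: 33.95
eef_pos: [684.2, -2.2, 140.9]
tool_rot: [-3.139, -0.002, 2.385]
force: [-0.6, 0.3, -2.3]
width: 44.8
gripper_force: 62.0
```

Run:
```python
from h import *
c=ctrl.calibration("wrist");im=ctrl.get_image("wrist")
for k in blobs(im,(105,80,40),(125,255,255)):
    r=rect(k,7,c); print(k.mean(0).round(),r)
    if abs(r[0]-685)<30:
        P=back(cv2.approxPolyDP(k.reshape(-1,1,2),5,True).reshape(-1,2),7,c); d=np.diff(P,axis=0,append=P[:1])
        print(np.c_[P,np.hypot(*d.T),np.degrees(np.arctan2(d[:,1],d[:,0]))%60].round(1))
plan(685.5,-3,13)
```

```text
[260. 184.] [682.1  -1.4  72.2  63.1  45.1]
[[670.2  31.3  37.8  52.3]
 [647.    1.3  36.6  53.9]
 [661.9 -32.2  30.4  52.3]
 [692.  -36.2  20.5  17.4]
 [696.5 -16.2  24.9  21.9]
 [719.6  -6.9  35.7  53. ]
 [705.6  25.9  35.9  51.4]]
[15. 74.] [464.9 -90.4  76.9  24.  -57.8]
t 34.0 p [683.8  -3.3 141.3] rpy [-1.798e+02 -1.000e-01  1.366e+02] q [-0.44  0.91  0.79  1.51 -0.71  1.03  1.35] F [ 0.1 -0.  -1.8] w 45.2 g 62.0
shift [-0.0012  0.0018  0.1283] norm 0.128 per row
```

Well centre is (683.7,−3) with the box over it. I'll turn 24° to align the flats and lower.

Call:
carry_out(
  deltas=[0,0,8,0,0,0.02,1,0,0,8,0,0,0.03,1,0,0,8,0,0,0.03,1,0,0,0,0,0,0.025,1,0,0,0,0,0,0.015,1,0,0,0,0,0,0.006,1,0,0,0,0,0,0,1],
)

```text
clock: 34.88
eef_pos: [684.9, -2.6, 16.4]
tool_rot: [-3.141, -0.0, 1.966]
force: [-0.0, -1.0, -1.4]
width: 44.9
gripper_force: 62.0
```

Call:
carry_out(
  deltas=[0,0,0,0,0,0.001,1,0,0,0,0,0,0,1],
)

```text
clock: 35.12
eef_pos: [685.1, -2.2, 15.8]
tool_rot: [-3.141, 0.0, 1.966]
force: [0.3, 0.2, -2.0]
width: 44.4
gripper_force: 62.0
```

Call:
carry_out(
  deltas=[0,0,0,0,0,0.0015,1,0,0,0,0,0,0.001,1,0,0,0,0,0,0,1],
)

```text
clock: 35.5
eef_pos: [684.7, -2.2, 12.7]
tool_rot: [-3.14, -0.0, 1.966]
force: [-0.1, 1.0, 0.0]
width: 44.7
gripper_force: 62.1
```

Call:
carry_out(
  deltas=[0,0,0,0,0,0.001,1,0,0,0,0,0,0,1],
)

```text
clock: 35.75
eef_pos: [684.7, -2.2, 12.6]
tool_rot: [-3.141, -0.001, 1.966]
force: [-2.7, 0.6, 6.6]
width: 44.9
gripper_force: 63.0
```

Contact at 6.6 N. Releasing.

Call:
carry_out(
  deltas=[0,0,0,0,0,0,0,0,0,0,0,0,0,-0.3,0,0,0,0,0,0,-0.5,0,0,0,0,0,-0.01,-0.5,0,0,0,0,0,-0.03,-0.6,0,0,0,0,0,-0.04,-1,0,0,0,0,0,-0.04,-1,0,0,0,0,0,-0.03,-1],
)

```text
clock: 36.75
eef_pos: [685.4, -2.7, 164.2]
tool_rot: [3.141, 0.001, 1.965]
force: [0.4, -0.9, -0.5]
width: 84.9
gripper_force: 0.0
```

Run:
```python
from h import *
plan(409.5,-336,162,20,rows=13)
c=np.load("c10.npy",allow_pickle=True).item()
P=back(np.array([(262,145),(217,242),(440,236)])/2+[100,70],30,c); d=np.diff(P,axis=0);print(P.round(1),np.hypot(*d.T),np.degrees(np.arctan2(d[:,1],d[:,0])),P[1:].mean(0))
c=ctrl.calibration("wrist");im=ctrl.get_image("wrist")
for k in blobs(im,(12,100,60),(28,255,255),300): print('hex',k.mean(0).round(),rect(k,35,c))
```

```text
t 36.75 p [685.4  -2.7 164.2] rpy [1.800e+02 1.000e-01 1.126e+02] q [-0.49  0.93  0.91  1.49 -0.78  1.11  0.98] F [ 0.4 -0.9 -0.5] w 84.9 g 0.0
shift [-0.2016 -0.3828  0.0022] norm 0.433 per row [-0.0155 -0.0294  0.0002]
wz -87.4
[[ 360.7 -326.6]
 [ 377.4 -371.6]
 [ 443.3 -297.7]] [47.99847277 99.07719166] [-69.68782683  48.30141673] [ 410.30756557 -334.65802489]
hex [486. 215.] [897.1  42.4 134.7  72.7 -51.8]
hex [259. 178.] [681.    3.6  79.6  69.4 -67.9]
hex [ 31. 182.] [481.4 -86.   92.6  51.7 -81.7]
```

Call:
carry_out(
  deltas=[0,0,0,-0.0155,-0.0294,0,-1,0,0,0,-0.0155,-0.0294,0,-1,0,0,0,-0.0155,-0.0294,0,-1,0,0,0,-0.0155,-0.0294,0,-1,0,0,0,-0.0155,-0.0294,0,-1,0,0,0,-0.0155,-0.0294,0,-1,0,0,0,-0.0155,-0.0294,0,-1,0,0,0,-0.0155,-0.0294,0,-1,0,0,0,-0.0155,-0.0294,0,-1,0,0,0,-0.0155,-0.0294,0,-1,0,0,0,-0.0155,-0.0294,0,-1,0,0,0,-0.0155,-0.0294,0,-1],
)

```text
clock: 38.3
eef_pos: [430.1, -310.7, 162.4]
tool_rot: [-3.141, 0.0, 1.966]
force: [0.9, -0.3, 0.3]
width: 85.4
gripper_force: 0.0
```

Call:
carry_out(
  deltas=[0,0,0,-0.0155,-0.0294,0,-1,0,0,10.3,0,0,0,-1,0,0,10.3,0,0,0,-1,0,0,10.3,0,0,0,-1,0,0,10.3,0,0,0,-1,0,0,10.3,0,0,0,-1,0,0,10.3,0,0,0,-1,0,0,10.3,0,0,0,-1,0,0,10.3,0,0,0,-1,0,0,10.3,0,0,0,-1,0,0,0,0,0,0,-1],
)

```text
clock: 39.67
eef_pos: [409.6, -335.4, 162.1]
tool_rot: [3.141, 0.002, 0.35]
force: [1.1, -0.3, -0.4]
width: 85.5
gripper_force: 0.0
```

Run:
```python
from h import *
plan(410,-335.5,2,20)
c=ctrl.calibration("wrist");im=ctrl.get_image("wrist")
np.save("c11.npy",c,allow_pickle=True)
cv2.imwrite("pics/w11.png",cv2.resize(im[70:370,60:460,::-1],None,fx=1.9,fy=1.9,interpolation=cv2.INTER_CUBIC))
```

```text
t 39.67 p [ 409.6 -335.4  162.1] rpy [1.8e+02 1.0e-01 2.0e+01] q [-0.05  0.92  1.25  1.94 -1.01  1.1   0.43] F [ 1.1 -0.3 -0.4] w 85.5 g 0.0
shift [0.0007 0.0002 0.1601] norm 0.16 per row 
wz 0.0
```

View pics/w11.png

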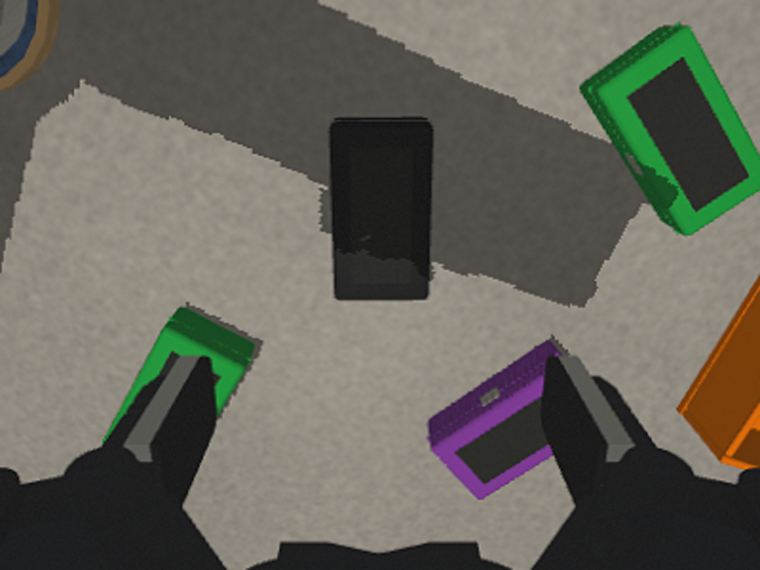

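The case lies squarely along the view, at crop (332–432, 120–300), and its centre is in line with the grasp axis. The look-alikes are clear of the finger paths. Descending.

Call:
carry_out(
  deltas=[0,0,0,0.0005,0,0.03,-1,0,0,0,0,0,0.03,-1,0,0,0,0,0,0.03,-1,0,0,0,0,0,0.03,-1,0,0,0,0,0,0.025,-1,0,0,0,0,0,0.012,-1,0,0,0,0,0,0,-0.5,0,0,0,0,0,0,0,0,0,0,0,0,0,1,0,0,0,0,0,0,1,0,0,0,0,0,0,1,0,0,0,0,0,0,1],
)

```text
clock: 41.22
eef_pos: [410.2, -335.8, 6.0]
tool_rot: [3.14, 0.001, 0.349]
force: [0.1, 0.4, 5.5]
width: 49.2
gripper_force: 63.2
```

Call:
carry_out(
  deltas=[0,0,0,0,0,-0.005,1,0,0,0,0,0,-0.015,1,0,0,0,0,0,-0.03,1,0,0,0,0,0,-0.03,1,0,0,0,0,0,-0.03,1,0,0,0,0,0,0,1],
)

```text
clock: 41.98
eef_pos: [410.9, -336.2, 117.5]
tool_rot: [3.138, -0.001, 0.348]
force: [1.1, -0.6, -0.5]
width: 48.4
gripper_force: 62.5
```

Run:
```python
from h import *
plan(615,252,115,-32.5,rows=19)
```

```text
t 41.98 p [ 410.9 -336.2  117.5] rpy [179.8  -0.   19.9] q [ 0.11  0.8   0.86  1.97 -0.87  0.79  0.26] F [ 1.1 -0.6 -0.5] w 48.4 g 62.5
shift [ 0.3925 -0.4833  0.001 ] norm 0.623 per row [ 0.0207 -0.0254  0.0001]
wz 52.4
```

Call:
carry_out(
  deltas=[0,0,0,0.0207,-0.0254,0,1,0,0,0,0.0207,-0.0254,0,1,0,0,0,0.0207,-0.0254,0,1,0,0,0,0.0207,-0.0254,0,1,0,0,0,0.0207,-0.0254,0,1,0,0,0,0.0207,-0.0254,0,1,0,0,0,0.0207,-0.0254,0,1,0,0,0,0.0207,-0.0254,0,1,0,0,0,0.0207,-0.0254,0,1,0,0,0,0.0207,-0.0254,0,1,0,0,0,0.0207,-0.0254,0,1,0,0,0,0.0207,-0.0254,0,1],
)

```text
clock: 43.48
eef_pos: [539.2, 37.4, 114.0]
tool_rot: [-3.141, 0.003, 0.348]
force: [-0.2, -0.8, -1.5]
width: 48.8
gripper_force: 62.4
```

Call:
carry_out(
  deltas=[0,0,0,0.0207,-0.0254,0,1,0,0,0,0.0207,-0.0254,0,1,0,0,0,0.0207,-0.0254,0,1,0,0,0,0.0207,-0.0254,0,1,0,0,0,0.0207,-0.0254,0,1,0,0,0,0.0207,-0.0254,0,1,0,0,10.5,0.0207,-0.0254,0,1,0,0,10.5,0,0,0,1,0,0,10.5,0,0,0,1,0,0,10.5,0,0,0,1,0,0,10.4,0,0,0,1,0,0,0,0,0,0,1],
)

```text
clock: 44.98
eef_pos: [614.5, 252.6, 113.3]
tool_rot: [3.139, 0.002, -0.565]
force: [-0.8, -0.2, -1.2]
width: 48.5
gripper_force: 62.4
```

Run:
```python
from h import *
plan(615,252,13,-32.5)
c=ctrl.calibration("wrist");im=ctrl.get_image("wrist")
for k in blobs(im,(105,80,40),(125,255,255)): print(k.mean(0).round(),rect(k,7,c))
cv2.imwrite("pics/w12.png",im[:,:,::-1])
```

```text
t 44.98 p [614.5 252.6 113.3] rpy [ 1.798e+02  1.000e-01 -3.240e+01] q [-0.97  1.08  1.12  1.59 -1.04  1.17 -1.74] F [-0.8 -0.2 -1.2] w 48.5 g 62.4
shift [ 0.001  -0.      0.1003] norm 0.1 per row 
wz 0.1
[463. 257.] [454.9 121.3  48.   35.7 -65.6]
[259. 149.] [646.1 230.2  68.9  33.9  57.6]
```

View pics/w12.png

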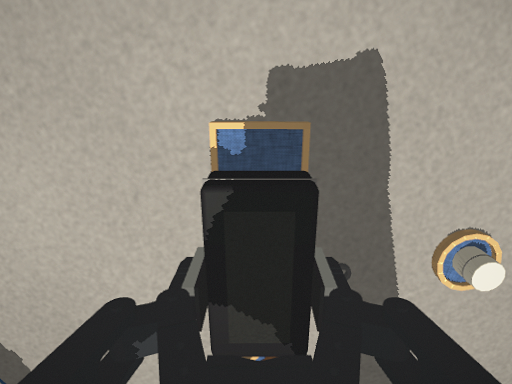

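The well's far edge spans columns 209–311 and the case 202–318. They share a centre and are parallel, so I'm lowering.

Call:
carry_out(
  deltas=[0,0,0,0.0005,0,0.03,1,0,0,0,0,0,0.03,1,0,0,0,0,0,0.022,1,0,0,0,0,0,0.012,1,0,0,0,0,0,0.003,1,0,0,0,0,0,0,1],
)

```text
clock: 45.78
eef_pos: [616.0, 252.3, 18.2]
tool_rot: [3.141, 0.0, -0.566]
force: [-0.1, 0.2, -0.2]
width: 48.9
gripper_force: 62.4
```

Call:
carry_out(
  deltas=[0,0,0,0,0,0.001,1,0,0,0,0,0,0,1],
)

```text
clock: 46.02
eef_pos: [615.8, 252.5, 17.1]
tool_rot: [3.141, 0.001, -0.566]
force: [-0.2, 0.0, -1.0]
width: 49.0
gripper_force: 62.4
```

Call:
carry_out(
  deltas=[0,0,0,0,0,0.002,1,0,0,0,0,0,0.002,1,0,0,0,0,0,0,1],
)

```text
clock: 46.4
eef_pos: [615.3, 252.3, 12.3]
tool_rot: [3.14, 0.001, -0.567]
force: [0.1, 0.3, -0.8]
width: 48.8
gripper_force: 62.4
```

Call:
carry_out(
  deltas=[0,0,0,0,0,0.001,1,0,0,0,0,0,0,1],
)

```text
clock: 46.65
eef_pos: [615.5, 252.3, 11.5]
tool_rot: [3.141, 0.001, -0.567]
force: [0.1, -0.0, -0.8]
width: 48.5
gripper_force: 62.4
```

Call:
carry_out(
  deltas=[0,0,0,0,0,0.001,1,0,0,0,0,0,0,1],
)

```text
clock: 46.9
eef_pos: [615.6, 252.3, 11.1]
tool_rot: [3.141, 0.001, -0.567]
force: [-1.1, 1.3, 2.8]
width: 49.0
gripper_force: 62.8
```

Call:
carry_out(
  deltas=[0,0,0,0,0,0,0,0,0,0,0,0,0,-0.5,0,0,0,0,0,0,-0.7,0,0,0,0,0,-0.01,-0.7,0,0,0,0,0,-0.03,-0.7,0,0,0,0,0,-0.04,-1,0,0,0,0,0,-0.05,-1,0,0,0,0,0,-0.05,-1,0,0,0,0,0,-0.05,-1],
)

```text
clock: 48.02
eef_pos: [615.7, 252.2, 242.9]
tool_rot: [3.141, 0.0, -0.567]
force: [0.9, 0.6, 0.3]
width: 85.4
gripper_force: 0.0
```

Run:
```python
from h import *
st()
a=ctrl.get_image("side")[90:260,140:350,::-1]; b=ctrl.get_image("wrist")[60:340,130:390,::-1]
f=cv2.resize(a,None,fx=2.5,fy=2.5,interpolation=cv2.INTER_CUBIC); cv2.imwrite("pics/fin.png",np.hstack([f[:280,:],b]) if 0 else np.hstack([f,cv2.resize(b,(270,f.shape[0]))]))
```

```text
t 48.02 p [615.7 252.2 242.9] rpy [180.    0.  -32.5] q [-0.96  0.89  1.11  1.47 -0.81  1.29 -1.9 ] F [0.9 0.6 0.3] w 85.4 g 0.0
```

View pics/fin.png

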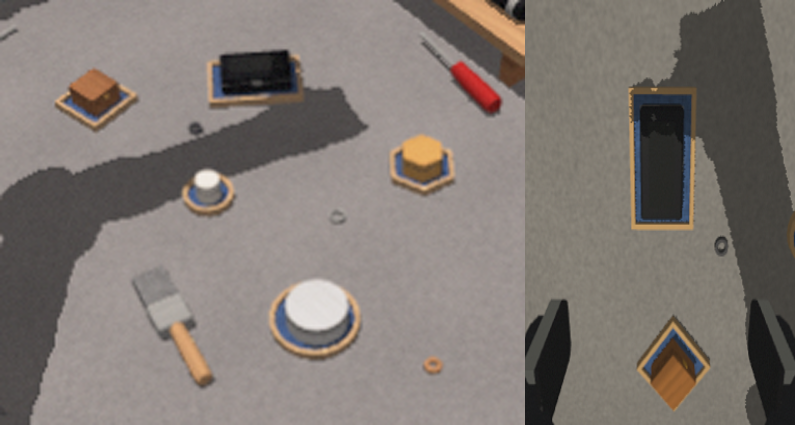

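All five containers stand flat and centred in their own wells, and the arm is clear at 243 mm.

```bash
python3 -c "
from cell import ctrl
print(ctrl.finish_job())"
```

```text
the job is handed in; nothing more can be done
None
```

All five containers stand upright in their own wells with the arm clear, and the job was handed in at about 48 s of the 128 s limit; `finish_job` gave no verdict.

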